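# Open the vacuum line and start the pump with its key

## Task

Get the vacuum going: on the pump unit, swing the lever of the ball valve that has the hose nozzle until it lies fully in line with its nozzle, and leave the capped valve beside it shut. On the sloping control box, turn the key clockwise, past run, to the start stop, keep it there for about a second, and let it spring back so that it is left at run. The two may be done in either order; do not push the tools and parts on the bench about.

Things in the scene. Friction and masses are not known exactly. Their poses are not given: they have to be found in the camera images.
- key_head (a point): Centre of the black plastic head of the key in the control box's sloping face: a plate 28 mm wide (this point's x), 9 mm thick (y), 30 mm high (z). z is the key's axis, out of the face towards the robot, 35 degrees from vertical; x points up the slope at off; x and y turn with the key. The lock's steel bezel, 33 mm across, ends 20 mm below this point along z; the face is 32 mm below.
- control_box: Grey sloping-desk enclosure, 240 mm wide, 215 mm deep, 168 mm tall at the back; origin at its underside near the middle, x from its low front to its back, y to its left, z up. Nothing on the face within 110 mm of the key's axis is taller than 10 mm; a selector knob and a mushroom button (34 mm tall) stand 125 mm or more to the key's left.
- start_key: The key itself; origin on its axis at the box's face, axes as key_head's. Angle, clockwise facing the face: 0 off (x straight up the slope), 45 degrees run, 75 degrees the start stop. Off to run it turns against 0.05 N m of friction and stays where it is left; past run a spring opposes it with 0.08 N m, rising to 0.16 at the stop, and returns it to run when let go. It starts at off.
- valve_grip (a point): Middle of the rubber sleeve on the lever of the valve with the hose nozzle (the left-hand valve as seen from the robot), 62 mm from the pivot, 110 mm above the bench. The sleeve is 60 mm long (along this point's y, pointing from the pivot to the lever's end, 90 mm from the pivot), 21 mm wide (x), 11 mm thick; z is up.
- vacuum_unit: Pump unit: blue base, lying receiver with the pump on it at the back (255 mm tall, from 125 mm behind the pivots), manifold bar with two brass ball valves in front. -x is the way the outlets point (roughly to the robot), y left, z up; origin at bench level, 15 mm behind the pivots. Bar, valve bodies and nozzle end 28 mm or more below the sleeves; a 42 mm gauge on the bar rises to 115 mm.
- valve_pivot (a point): Pivot of that lever, fixed to the pump unit, at the lever's height. z is the upright pivot axis; -x is the way the nozzle points (roughly to the robot); +y is the way the shut lever points.
- line_valve (a joint): Angle of that lever (rad): 0 shut (lever across its pipe), 1.571 fully open (lever above the nozzle and in line with it, at its stop), growing anticlockwise seen from above. Stays where it is left; turns against 0.25 N m. Starts between 0 and 0.15.
- spare_grip (a point): Middle of the rubber sleeve of the like lever on the right-hand, capped valve, 120 mm from the first valve. It stands shut, across its pipe, and stays so.
- spare_valve (a joint): Angle of the capped valve's lever, read like the other one: 0 shut (as it starts), 1.571 open.
- pylon: Bystander: upright aluminium prosthesis tube on a clamp foot, 52 mm across, 150 mm tall, behind the control box; origin at its underside.
- tin: Bystander: upright tin, 72 mm across, 100 mm tall, at the left; origin at its underside.
- screwdriver: Bystander: screwdriver with a black handle lying in front of the control box; origin at its underside.
- spanner: Bystander: steel spanner lying in front of the pump unit; origin at its underside.
- mixing_cup: Bystander: white plastic cup, 76 mm across, 85 mm tall, at the left; origin at its underside.
- adapter: Bystander: steel pyramid adapter, 54 mm across, 30 mm tall, in front, near the middle; origin at its underside.
- mallet: Bystander: hammer lying at the right; origin at its underside.
- tape: Bystander: grey tape measure, about 66 by 70 mm, 26 mm tall, at the right; origin at its underside.

How it is judged:
On the way, in this order (a step that is already met when the one before it is completed fails the run):
1. the key is turned to the start stop (more than 69 of its 75 degrees) and kept there for at least half a second (angle between the x axis of key_head and the y axis of control_box, either way round below 0.366 rad), for 0.5 s.
2. the key has sprung back to run (45 degrees, within 8.6) (angle between the x axis of key_head and the y axis of control_box, either way round between 0.635 and 0.935 rad), for 0.2 s.
At the end, for the whole second after the job is handed in: The key stands at run (45 degrees from off, within 8.6), the lever of the valve with the nozzle is fully open (beyond 1.40 rad) and the capped valve is still shut (below 0.2 rad) (all of step 2 and value of joint line_valve above 1.4 rad and value of joint spare_valve below 0.2 rad); the robot touches nothing.
It fails at once if the capped valve's lever is swung more than 0.3 rad (value of joint spare_valve above 0.3 rad).
It fails at once if one of the eight bystanders is moved more than 40 mm, or the tube, the tin or the cup is tipped over (distance of any of pylon, tin, screwdriver, spanner, mixing_cup, adapter, mallet, tape from where it was at the start of the episode above 0.04 m or angle between any of pylon, tin, mixing_cup's own z axis and vertical above 0.6 rad).
It also fails if it takes over 51 s, if anything falls off the work surface, if the arm or the gripper's body presses on something with over 40 N, if the wrist force passes 120 N, or if a joint passes its speed limit or range.

## Robot

A 6-joint arm with a two-finger parallel gripper is mounted at the origin on the work surface. World frame = base frame: x ahead of the robot, y to its left, z up, the work surface at z = 0. Lengths are in m, angles in rad, forces in N, time in s.
With the tool pointing down it reaches from about 0.275 to 0.725 m from the base axis. Payload 15.9 kg.
Tool frame: the origin (TCP) lies midway between the tips of the shut fingers; the grasp point (between the pads) lies 19 mm behind it; z points along the fingers, y is the line along which they close (so a half turn about z gives the same grasp; the last joint's range is limited). The gripper opens to 85 mm and grips with 20 to 120 N. Pads are 22 mm wide; open, the fingers measure 114 mm over their backs; the gripper's body (76 mm by 85 mm) begins 54 mm behind the grasp point. The pads swing forward as they close: fully open they stand 13 mm farther back than shut.
Start: joints at [-1.149, 0.213, -0.034, 1.323, 0, 1.571], TCP at [0.205, -0.456, 0.231] pointing down, gripper open.
Joint ranges: [-2.98, 2.98], [-0.74, 1.72], [-1.14, 1.35], [-2.1, 2.04], [-1.57, 1.44], [-3.14, 3.14]. Speed limits (rad/s): [1.89, 1.89, 2.39, 2.57, 3.14, 3.14].

## Interface

Orientations are given as a unit quaternion [x, y, z, w].
In Python, from cell import * gives the robot as it stands. The module is installed in compiled form; this text tells all that it offers.
- The arm moves only by the tool step_arm, never from a script. Its argument "series" is a list of rows, each an object with "dp": the shift along the world's x, y, z in m, a list of three; "twist": the turn, a rotation vector about the world's x, y, z in degrees, a list of three. A call has 1 to 20 rows; each row shifts and turns the commanded pose from where the row before left it; what a row does not reach is not made up. A row lasts 1/12 s, in which the tool goes at most 41.7 mm and 7.16 degrees, less where a joint would pass 70% of its speed; a pose out of reach is approached as far as the arm can. A call with a gripper value outside its range is refused whole. "jaw" is the opening, from 0 (shut) to 1 (fully open), set as the call begins (left out, the last holds). The fingers move at their own pace and stop on an object; the grip force is fixed at half the most. Time passes only in rows, so rows that do not move let the fingers close. It gives the time, the measured TCP pose, the force, the opening and the grip force at its end, in the units of the state.
- get_state(): the state, without advancing time (a new reading comes with each control period).
- get_image(name): name is "side" or "top"; returns a dict with "image" (480x640x3 uint8, red, green, blue), "camera_matrix" (3x3 intrinsics, pixels), "R" (3x3) and "t" (3): a world point X has camera coordinates R X + t. Camera axes: x right, y down, z forward; pixel columns grow to the right and rows downward; lengths in m; the calibration is good to about 2 mm. A picture is of the moment at which its call begins. There is no depth.
- close_job(): hands the job in; it is judged then, once.
The state is a dict: "time": time; "q": joint angles; "dq": joint speeds; "tau": joint torques, N m; "position": TCP position; "ee_rot": TCP orientation; "ft_force": force on the tool from outside, world axes, zero at the start; "wrist_torque": the same for the moment, N m; "opening": finger opening in m; "grip_force": force on a finger pad.
Only numpy, scipy, OpenCV 4.12 (cv2) and the standard library are available. Lean on these libraries where they do the work, as an engineer would, in place of code of your own. Each camera call takes 0.05 s, during which the arm holds its last target. There are 200 camera calls.

## Working session

There is one attempt and no reset: what is moved stays moved. The work goes in short steps, Python scripts to look and compute and a tool call to move; the robot and the scene stay as the last step left them, time stands still between calls to the robot, and variables do not carry over. Pictures are saved under pics/ and viewed, at most 10 in all, crops included, and the job is handed in when it is done.

Besides the shell and the picture viewer there is one more tool, called after "Emit:" in YAML: its name, and indented under it one key for each argument. step_arm: Moves the arm, as the interface text tells. Its arguments: {"type":"object","properties":{"series":{"type":"array","items":{"type":"object","properties":{"dp":{"type":"array","items":{"type":"number"}},"twist":{"type":"array","items":{"type":"number"}}}}},"jaw":{"type":"number"}},"required":["series"]}

```bash
mkdir -p pics
cat > h.py <<'E'
from cell import *
import numpy as np, cv2
def snap(n,f):
    d=get_image(n); cv2.imwrite('pics/'+f,d['image'][:,:,::-1]); np.savez('pics/'+f+'.npz',**d); return d
def load(f): return dict(np.load('pics/'+f+'.npz'))
def proj(d,X):
    c=d['R']@np.array(X,float)+d['t']; p=d['camera_matrix']@c; return p[:2]/p[2]
def ray(d,u,v):
    r=d['R'].T@np.linalg.solve(d['camera_matrix'],[u,v,1.]); return -d['R'].T@d['t'], r/np.linalg.norm(r)
def onz(d,u,v,z):
    o,r=ray(d,u,v); return o+r*(z-o[2])/r[2]
def tri(d1,p1,d2,p2):
    o1,r1=ray(d1,*p1);o2,r2=ray(d2,*p2)
    s=np.linalg.lstsq(np.c_[r1,-r2],o2-o1,rcond=None)[0]
    a=o1+s[0]*r1;b=o2+s[1]*r2; return (a+b)/2,np.linalg.norm(a-b)
E
python3 - <<'E'
from h import *
for n in('side','top'):
    d=snap(n,n+'0.png'); print(n,d['camera_matrix'].tolist(),(-d['R'].T@d['t']).round(3),d['R'].round(3).tolist())
print(get_state())
E
```

```text
side [[467.8532198133696, 0.0, 313.35394254468645], [0.0, 467.8532198133696, 235.68731959778742], [0.0, 0.0, 1.0]] [ 0.396 -0.999  1.145] [[0.993, -0.118, -0.005], [-0.088, -0.716, -0.693], [0.079, 0.688, -0.721]]
top [[535.5981647838538, 0.0, 316.81017732711575], [0.0, 535.5981647838538, 240.8014711193804], [0.0, 0.0, 1.0]] [ 0.33  -0.049  1.382] [[0.028, -1.0, 0.005], [-0.988, -0.028, -0.15], [0.15, -0.0, -0.989]]
{'time': 0.1, 'q': array([-1.14899165e+00,  2.13326641e-01, -3.49509525e-02,  1.32352457e+00,
        1.91495863e-05,  1.57080248e+00]), 'dq': array([-0.00016203, -0.00157752,  0.00136676, -0.00045098, -0.00142948,
       -0.00120433]), 'tau': array([-8.32972801e-04, -6.87247682e+01,  4.87806451e+01,  1.22211754e-02,
       -4.03378169e-05, -1.14125993e-05]), 'position': array([ 0.20458666, -0.45589997,  0.23087383]), 'ee_rot': array([ 9.77842937e-01,  2.09339288e-01, -9.59205093e-05, -4.93776805e-04]), 'ft_force': array([-0.10809193, -0.48131158,  0.06981661]), 'wrist_torque': array([-0.06608106, -0.00896938, -0.0163177 ]), 'grip_force': 0.0, 'opening': 0.08575085422450564}
```

View pics/side0.png

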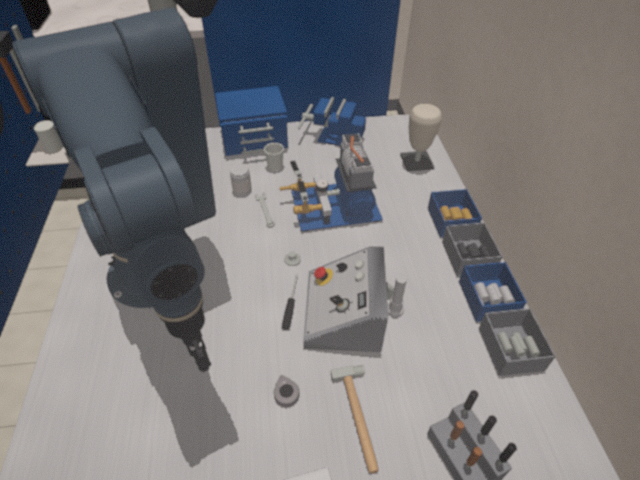

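View pics/top0.png

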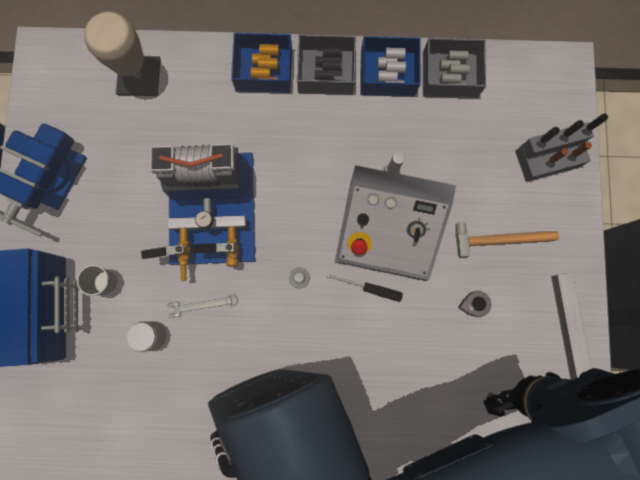

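Side view: box around (345,305) with the key near (340,303), and the valves at (305,195). Top view: key near (416,230), left lever sleeve near (153,253), its pivot near (183,250), spare pivot near (232,247). Next I'll look at enlarged crops.

Run:
```python
from h import *
t=load('top0.png')['image'][:,:,::-1]; s=load('side0.png')['image'][:,:,::-1]
def c(i,x,y,w,h,k): return cv2.resize(i[y:y+h,x:x+w],None,fx=k,fy=k,interpolation=cv2.INTER_CUBIC)
# top: valves x135..260,y200..285 ; key box 330..460,160..285
a=c(t,135,205,65*2,75,3); b=c(t,330,160,130,125,3)
A=c(s,270,150,130,75,3); B=c(s,290,240,130,125,3)
cv2.imwrite('pics/crop.png',np.vstack([np.hstack([a,A]),np.hstack([b,B])]))
```

```text
(no output)
```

View pics/crop.png

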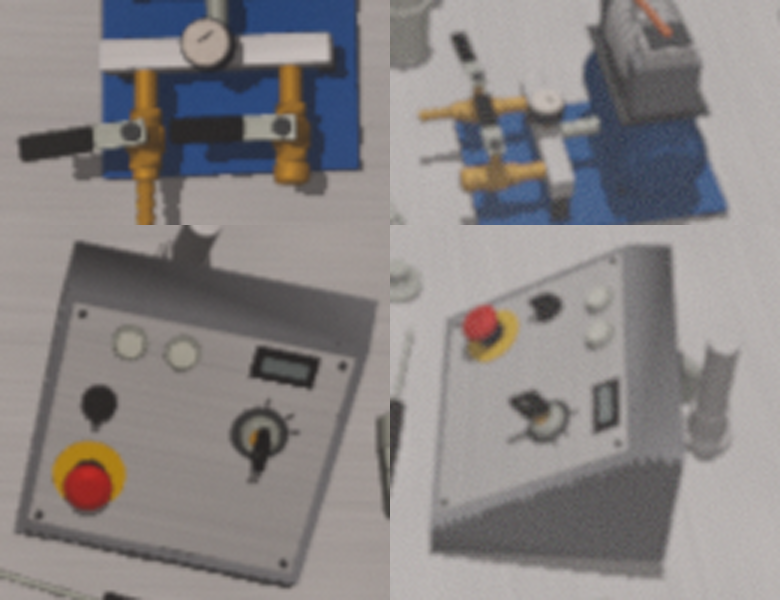

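Run:
```python
from h import *
T=load('top0.png');S=load('side0.png')
ft=lambda x,y:(x/3+330-.3,(y-225)/3+160-.3); fs=lambda x,y:((x-390)/3+290-.3,(y-225)/3+240-.3)
gt=lambda x,y:(x/3+135-.3,y/3+205-.3); gs=lambda x,y:((x-390)/3+270-.3,y/3+150-.3)
P={}
for n,a,b in [('BL',(83,314),(613,262)),('BR',(343,366),(619,443)),('FR',(283,564),(444,502)),('FL',(39,514),(450,318)),('bezel',(260,433),(549,420)),('headmid',(262,448),(531,404)),('red',(88,484),(482,322))]:
    P[n],e=tri(T,ft(*a),S,fs(*b)); print(n,P[n].round(4),round(e,4))
n=np.cross(P['FL']-P['BR'],P['BL']-P['FR']); n/=np.linalg.norm(n); n*=np.sign(n[2]); print('n',n.round(3),np.degrees(np.arccos(n[2])))
yl=(P['BL']-P['BR']+P['FL']-P['FR']);print('yaw',np.degrees(np.arctan2(-yl[0],yl[1])))
for nm,a,b in [('piv',(132,131),(489,144-0)),('end',(20,148),(458,38)),('spiv',(282,126),(495,147)),('slv',(56,143),(464,52))]:
    e=tri(T,gt(*a),S,gs(*b)); print(nm,onz(T,*gt(*a),.11).round(4),onz(S,*gs(*b),.11).round(4))
for nm,X in [('Tsspiv',onz(T,*gt(282,126),.11)),('Tpiv',onz(T,*gt(132,131),.11))]:
    print(nm,proj(S,X))
# dark masks near key and grips
for nm,D,(x,y,w,h) in [('topkey',T,(405,215,30,35)),('sidekey',S,(325,285,30,30))]:
    g=D['image'][y:y+h,x:x+w].max(2); print(nm); 
    k=(g<70).astype(np.uint8); nn,l,st,c=cv2.connectedComponentsWithStats(k)
    for i in range(1,nn):
        if st[i,4]>8: print(st[i],c[i]+[x,y])
    for r in g[::1]: print(' '.join('%3d'%v for v in r))
```

```text
BL [ 0.6382 -0.1409  0.161 ] 0.001
BR [ 0.6029 -0.3432  0.1624] 0.0002
FR [ 0.4572 -0.3173  0.059 ] 0.0005
FL [ 0.4887 -0.1145  0.0698] 0.0065
bezel [ 0.5548 -0.286   0.124 ] 0.0005
headmid [ 0.5387 -0.2833  0.1468] 0.001
red [ 0.5128 -0.1516  0.1038] 0.0007
n [-0.541  0.07   0.838] 33.02445426900001
yaw -9.351306000824662
piv [0.4942 0.2804 0.11  ] [0.4944 0.1671 0.11  ]
end [0.478  0.3686 0.11  ] [0.4771 0.3627 0.11  ]
spiv [0.5017 0.1611 0.11  ] [0.5005 0.1613 0.11  ]
slv [0.4829 0.3402 0.11  ] [0.4818 0.3347 0.11  ]
Tsspiv [305.05383274 198.71189499]
Tpiv [299.31420082 176.30997567]
topkey
[  3   7  18  21 132] [416.06818182 231.5530303 ]
142 142 144 143 146 145 145 145 146 146 146 145 145 148 145 147 147 147 145 145 145 145 144 145 144 144 143 133 127 140
142 140 142 144 143 144 143 144 145 145 145 147 148 147 145 146 146 148 147 147 147 145 147 146 146 145 145 143 144 145
144 143 142 142 143 143 143 142 143 145 144 146 145 143 133 139 145 147 148 148 146 147 147 147 147 148 147 146 148 144
144 144 143 142 143 143 143 142 142 144 142 144 143 128 106 127 144 146 145 147 148 148 1
[... 6703 characters left out ...]
 160 154 144 134 120  98  82  81  96 112 117 123 125 114 102  97 108 123 130 145 164 167 168 168 168
162 163 163 162 152 141 133 120 119 119 115  96  88  81 100 102 101 101  99  96 109 131 153 148 152 164 166 168 171 166
161 166 162 154 140 124 120 130 134 140 140 129 107  86  84  87  88  90  92 103 125 151 164 163 164 167 164 168 168 171
163 162 165 156 136 129 136 146 152 161 164 159 140 120 114 112 113 120 121 124 137 160 168 171 167 168 165 167 167 168
165 166 163 163 156 154 156 160 163 169 169 166 163 150 148 145 151 150 155 146 149 158 166 169 168 168 167 169 168 172
164 167 162 163 162 164 164 164 170 169 167 167 167 166 162 165 167 166 165 162 159 166 166 168 167 167 167 166 170 168
```

Emit:
step_arm:
  series:
    - {"dp": [0.01, 0.01, 0.02], "twist": [0, 0, 7]}
    - {"dp": [0.01, 0.01, 0.02], "twist": [0, 0, 7]}
    - {"dp": [0.01, 0.01, 0.02], "twist": [0, 0, 7]}
    - {"dp": [0.01, 0.01, 0.02], "twist": [0, 0, 7]}

```text
time: 0.43
position: [0.2449, -0.4154, 0.3119]
ee_rot: [0.897, 0.442, -0.0, -0.0]
ft_force: [0.7, -0.4, -0.9]
opening: 0.0853
grip_force: 0.0
```

```bash
cat >> h.py <<'E'
from scipy.spatial.transform import Rotation as Ro
yaw=np.radians(-9.35); a=np.radians(35)
xb=np.array([np.cos(yaw),np.sin(yaw),0]); n=-np.sin(a)*xb+np.cos(a)*np.array([0,0,1])
yb=np.array([-np.sin(yaw),np.cos(yaw),0]); head=np.array([.538,-.283,.148])
def keyrot(deg,flip):  # key angle deg clockwise
    z=-n; y=yb if flip else -yb; R=Ro.from_matrix(np.c_[np.cross(y,z),y,z])
    return Ro.from_rotvec(-n*np.radians(deg))*R
def go(pos,R):
    s=get_state(); print('q',s['q'].round(3),'pos',s['position'].round(4),'f',s['ft_force'].round(1),'op',s['opening'],'t',s['time'])
    print('dp',(np.array(pos)-s['position']).round(4)); rv=np.degrees((R*Ro.from_quat(s['ee_rot']).inv()).as_rotvec()); print('tw',rv.round(2),np.linalg.norm(rv).round(2))
E
python3 - <<'E'
from h import *
pre=head+n*.065
print(n)
go(pre,keyrot(0,True)); go(pre,keyrot(0,False))
E
```

```text
[-0.56595608  0.09318607  0.81915204]
q [-1.038  0.179  0.127  1.519 -0.     1.187] pos [ 0.2449 -0.4154  0.3119] f [ 0.7 -0.4 -0.9] op 0.0852938780216734 t 0.4333
dp [ 0.2563  0.1385 -0.1107]
tw [-38.92 -15.44 113.87] 121.32
q [-1.038  0.179  0.127  1.519 -0.     1.187] pos [ 0.2449 -0.4154  0.3119] f [ 0.7 -0.4 -0.9] op 0.0852938780216734 t 0.4333
dp [ 0.2563  0.1385 -0.1107]
tw [ 13.45 -34.14 -59.85] 70.2
```

Emit:
step_arm:
  jaw: 0.6
  series:
    - {"dp": [0.0128, 0.0069, -0.0055], "twist": [-1.95, -0.77, 5.69]}
    - {"dp": [0.0128, 0.0069, -0.0055], "twist": [-1.95, -0.77, 5.69]}
    - {"dp": [0.0128, 0.0069, -0.0055], "twist": [-1.95, -0.77, 5.69]}
    - {"dp": [0.0128, 0.0069, -0.0055], "twist": [-1.95, -0.77, 5.69]}
    - {"dp": [0.0128, 0.0069, -0.0055], "twist": [-1.95, -0.77, 5.69]}
    - {"dp": [0.0128, 0.0069, -0.0055], "twist": [-1.95, -0.77, 5.69]}
    - {"dp": [0.0128, 0.0069, -0.0055], "twist": [-1.95, -0.77, 5.69]}
    - {"dp": [0.0128, 0.0069, -0.0055], "twist": [-1.95, -0.77, 5.69]}
    - {"dp": [0.0128, 0.0069, -0.0055], "twist": [-1.95, -0.77, 5.69]}
    - {"dp": [0.0128, 0.0069, -0.0055], "twist": [-1.95, -0.77, 5.69]}
    - {"dp": [0.0128, 0.0069, -0.0055], "twist": [-1.95, -0.77, 5.69]}
    - {"dp": [0.0128, 0.0069, -0.0055], "twist": [-1.95, -0.77, 5.69]}
    - {"dp": [0.0128, 0.0069, -0.0055], "twist": [-1.95, -0.77, 5.69]}
    - {"dp": [0.0128, 0.0069, -0.0055], "twist": [-1.95, -0.77, 5.69]}
    - {"dp": [0.0128, 0.0069, -0.0055], "twist": [-1.95, -0.77, 5.69]}
    - {"dp": [0.0128, 0.0069, -0.0055], "twist": [-1.95, -0.77, 5.69]}
    - {"dp": [0.0128, 0.0069, -0.0055], "twist": [-1.95, -0.77, 5.69]}
    - {"dp": [0.0128, 0.0069, -0.0055], "twist": [-1.95, -0.77, 5.69]}
    - {"dp": [0.0128, 0.0069, -0.0055], "twist": [-1.95, -0.77, 5.69]}
    - {"dp": [0.0128, 0.0069, -0.0055], "twist": [-1.95, -0.77, 5.69]}

```text
time: 2.1
position: [0.5009, -0.2775, 0.2008]
ee_rot: [0.078, 0.95, -0.024, 0.301]
ft_force: [0.5, -0.2, 0.8]
opening: 0.0516
grip_force: 0.0
```

Run:
```python
from h import *
go(head+n*.065,keyrot(0,True)); go(head-n*.015,keyrot(0,True))
S=snap('side','s1.png');T=snap('top','t1.png')
X=get_state()['position']
print([proj(D,p).round(1).tolist() for D in(S,T) for p in (X,head,head-n*.032)])
f=lambda i,x,y,w,h,k:cv2.resize(i['image'][y:y+h,x:x+w,::-1],None,fx=k,fy=k,interpolation=cv2.INTER_CUBIC)
cv2.imwrite('pics/c1.png',np.hstack([f(S,270,230,130,130,3),f(T,350,170,130,130,3)]))
```

```text
q [-0.657 -0.075 -0.629  0.463  0.277 -0.414] pos [ 0.5009 -0.2775  0.2008] f [ 0.5 -0.2  0.8] op 0.05160367052379113 t 2.1
dp [0.0003 0.0005 0.0005]
tw [-0.08  0.13  0.03] 0.15
q [-0.657 -0.075 -0.629  0.463  0.277 -0.414] pos [ 0.5009 -0.2775  0.2008] f [ 0.5 -0.2  0.8] op 0.05160367052379113 t 2.1
dp [ 0.0455 -0.0069 -0.0651]
tw [-0.08  0.13  0.03] 0.15
[[322.3, 286.5], [336.6, 299.0], [343.2, 305.1], [418.9, 247.2], [417.0, 234.4], [416.2, 228.8]]
```

View pics/c1.png

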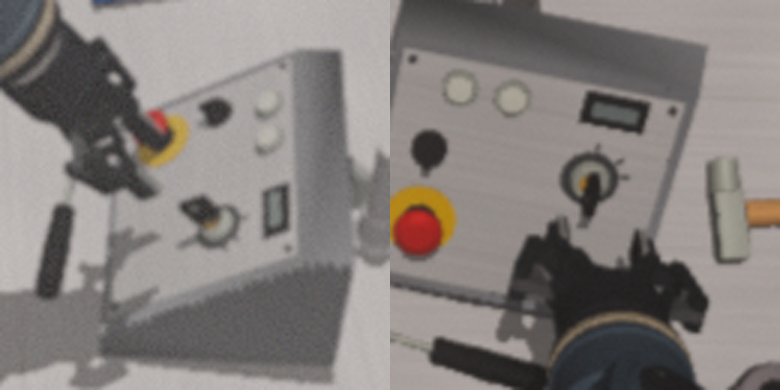

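The open fingers (side crop about (110,175), top crop (560,230) and (640,250)) straddle the key's axis, with the key head at top crop (590,195). I'm descending and gripping.

Emit:
step_arm:
  series:
    - {"dp": [0.0057, -0.0009, -0.0081]}
    - {"dp": [0.0057, -0.0009, -0.0081]}
    - {"dp": [0.0057, -0.0009, -0.0081]}
    - {"dp": [0.0057, -0.0009, -0.0081]}
    - {"dp": [0.0057, -0.0009, -0.0081]}
    - {"dp": [0.0057, -0.0009, -0.0081]}
    - {"dp": [0.0057, -0.0009, -0.0081]}
    - {"dp": [0.0056, -0.0006, -0.0084]}
    - {"dp": [0, 0, 0]}

```text
validation failed for argument at $.se...
```

Emit:
step_arm:
  jaw: 0
  series:
    - {"dp": [0, 0, 0]}
    - {"dp": [0, 0, 0]}
    - {"dp": [0, 0, 0]}
    - {"dp": [0, 0, 0]}
    - {"dp": [0, 0, 0]}
    - {"dp": [0, 0, 0]}
    - {"dp": [0, 0, 0]}
    - {"dp": [0, 0, 0]}

```text
validation failed for argument at $.se...
```

Run:
```python
from h import *
go(head-n*.015,keyrot(76,True)); print(get_state()['grip_force'],get_state()['wrist_torque'])
print((-n*76/14).round(3))
```

```text
q [-0.657 -0.073 -0.629  0.464  0.277 -0.411] pos [ 0.5005 -0.2773  0.1996] f [-0.9  0.1 -0.2] op 0.05150319780552844 t 2.2
dp [ 0.0459 -0.0071 -0.0639]
tw [ 42.8   -7.01 -62.09] 75.74
0.0 [ 0.05625692  0.50769905 -0.06542845]
[ 3.072 -0.506 -4.447]
```

Rows need a twist as well, so I'm resending with it included.

Emit:
step_arm:
  series:
    - {"dp": [0.0057, -0.0009, -0.0081], "twist": [0, 0, 0]}
    - {"dp": [0.0057, -0.0009, -0.0081], "twist": [0, 0, 0]}
    - {"dp": [0.0057, -0.0009, -0.0081], "twist": [0, 0, 0]}
    - {"dp": [0.0057, -0.0009, -0.0081], "twist": [0, 0, 0]}
    - {"dp": [0.0057, -0.0009, -0.0081], "twist": [0, 0, 0]}
    - {"dp": [0.0057, -0.0009, -0.0081], "twist": [0, 0, 0]}
    - {"dp": [0.0057, -0.0009, -0.0081], "twist": [0, 0, 0]}
    - {"dp": [0.0056, -0.0006, -0.0084], "twist": [0, 0, 0]}
    - {"dp": [0, 0, 0], "twist": [0, 0, 0]}

```text
time: 2.95
position: [0.5463, -0.2847, 0.1341]
ee_rot: [0.081, 0.95, -0.023, 0.299]
ft_force: [0.1, 0.5, -0.7]
opening: 0.0512
grip_force: 0.0
```

Emit:
step_arm:
  jaw: 0
  series:
    - {"dp": [0, 0, 0], "twist": [0, 0, 0]}
    - {"dp": [0, 0, 0], "twist": [0, 0, 0]}
    - {"dp": [0, 0, 0], "twist": [0, 0, 0]}
    - {"dp": [0, 0, 0], "twist": [0, 0, 0]}
    - {"dp": [0, 0, 0], "twist": [0, 0, 0]}
    - {"dp": [0, 0, 0], "twist": [0, 0, 0]}
    - {"dp": [0, 0, 0], "twist": [0, 0, 0]}
    - {"dp": [0, 0, 0], "twist": [0, 0, 0]}

```text
time: 3.62
position: [0.5463, -0.2842, 0.1369]
ee_rot: [0.08, 0.95, -0.023, 0.301]
ft_force: [-3.3, 8.2, 7.6]
opening: 0.0078
grip_force: 60.5
```

Run:
```python
from h import *
go(head-n*.015,keyrot(76,True)); print(get_state()['grip_force'],get_state()['wrist_torque'])
print((-n*76/14).round(3))
```

```text
q [-0.607  0.075 -0.662  0.268  0.251 -0.365] pos [ 0.5463 -0.2842  0.1369] f [-3.3  8.2  7.6] op 0.007803168759355298 t 3.6167
dp [ 0.0001 -0.0002 -0.0012]
tw [ 42.87  -6.89 -61.96] 75.66
60.48532426357269 [1.43345961 0.44644912 0.85441466]
[ 3.072 -0.506 -4.447]
```

Emit:
step_arm:
  series:
    - {"dp": [0, 0, 0], "twist": [3.07, -0.5, -4.45]}
    - {"dp": [0, 0, 0], "twist": [3.07, -0.5, -4.45]}
    - {"dp": [0, 0, 0], "twist": [3.07, -0.5, -4.45]}
    - {"dp": [0, 0, 0], "twist": [3.07, -0.5, -4.45]}
    - {"dp": [0, 0, 0], "twist": [3.07, -0.5, -4.45]}
    - {"dp": [0, 0, 0], "twist": [3.07, -0.5, -4.45]}
    - {"dp": [0, 0, 0], "twist": [3.07, -0.5, -4.45]}
    - {"dp": [0, 0, 0], "twist": [3.07, -0.5, -4.45]}
    - {"dp": [0, 0, 0], "twist": [3.07, -0.5, -4.45]}
    - {"dp": [0, 0, 0], "twist": [3.07, -0.5, -4.45]}
    - {"dp": [0, 0, 0], "twist": [3.07, -0.5, -4.45]}
    - {"dp": [0, 0, 0], "twist": [3.07, -0.5, -4.45]}
    - {"dp": [0, 0, 0], "twist": [3.07, -0.5, -4.45]}
    - {"dp": [0, 0, 0], "twist": [3.07, -0.5, -4.45]}
    - {"dp": [0, 0, 0], "twist": [0, 0, 0]}

```text
time: 4.87
position: [0.5449, -0.2855, 0.136]
ee_rot: [0.652, 0.697, 0.165, 0.25]
ft_force: [-14.9, -1.6, 5.1]
opening: 0.0077
grip_force: 61.7
```

Run:
```python
from h import *
go(head-n*.015,keyrot(75,True)); s=get_state();print(s['grip_force'],s['wrist_torque'],s['wrist_torque']@n)
```

```text
q [-0.607  0.076 -0.66   0.273  0.245  0.968] pos [ 0.5449 -0.2855  0.136 ] f [-14.9  -1.6   5.1] op 0.007672680345133018 t 4.8667
dp [ 0.0016  0.0011 -0.0003]
tw [-0.88 -0.05  1.56] 1.79
61.74091815948486 [-0.68492528  2.57610255 -0.06062537] 0.5780331016071285
```

Emit:
step_arm:
  series:
    - {"dp": [0, 0, 0], "twist": [0, 0, 0]}
    - {"dp": [0, 0, 0], "twist": [0, 0, 0]}
    - {"dp": [0, 0, 0], "twist": [0, 0, 0]}
    - {"dp": [0, 0, 0], "twist": [0, 0, 0]}
    - {"dp": [0, 0, 0], "twist": [0, 0, 0]}
    - {"dp": [0, 0, 0], "twist": [0, 0, 0]}
    - {"dp": [0, 0, 0], "twist": [0, 0, 0]}
    - {"dp": [0, 0, 0], "twist": [0, 0, 0]}
    - {"dp": [0, 0, 0], "twist": [0, 0, 0]}
    - {"dp": [0, 0, 0], "twist": [0, 0, 0]}
    - {"dp": [0, 0, 0], "twist": [0, 0, 0]}

```text
time: 5.78
position: [0.5449, -0.2856, 0.136]
ee_rot: [0.65, 0.699, 0.164, 0.25]
ft_force: [-14.9, -1.4, 6.0]
opening: 0.0077
grip_force: 61.5
```

Emit:
step_arm:
  jaw: 0.7
  series:
    - {"dp": [0, 0, 0], "twist": [0, 0, 0]}
    - {"dp": [0, 0, 0], "twist": [0, 0, 0]}
    - {"dp": [0, 0, 0], "twist": [0, 0, 0]}
    - {"dp": [0, 0, 0], "twist": [0, 0, 0]}
    - {"dp": [0, 0, 0], "twist": [0, 0, 0]}
    - {"dp": [0, 0, 0], "twist": [0, 0, 0]}
    - {"dp": [0, 0, 0], "twist": [0, 0, 0]}
    - {"dp": [0, 0, 0], "twist": [0, 0, 0]}
    - {"dp": [0, 0, 0], "twist": [0, 0, 0]}

```text
time: 6.53
position: [0.5462, -0.285, 0.1362]
ee_rot: [0.649, 0.699, 0.165, 0.25]
ft_force: [-0.8, -0.3, -0.0]
opening: 0.0599
grip_force: 0.0
```

Emit:
step_arm:
  series:
    - {"dp": [-0.0085, 0.0014, 0.0123], "twist": [0, 0, 0]}
    - {"dp": [-0.0085, 0.0014, 0.0123], "twist": [0, 0, 0]}
    - {"dp": [-0.0085, 0.0014, 0.0123], "twist": [0, 0, 0]}
    - {"dp": [-0.0085, 0.0014, 0.0123], "twist": [0, 0, 0]}
    - {"dp": [-0.0085, 0.0014, 0.0123], "twist": [0, 0, 0]}
    - {"dp": [-0.0085, 0.0014, 0.0123], "twist": [0, 0, 0]}
    - {"dp": [-0.0085, 0.0014, 0.0123], "twist": [0, 0, 0]}
    - {"dp": [-0.0085, 0.0014, 0.0123], "twist": [0, 0, 0]}

```text
time: 7.2
position: [0.4777, -0.2737, 0.2352]
ee_rot: [0.649, 0.699, 0.165, 0.25]
ft_force: [0.6, -0.0, -0.7]
opening: 0.06
grip_force: 0.0
```

Run:
```python
from h import *
S=snap('side','s2.png');T=snap('top','t2.png')
f=lambda i,x,y,w,h,k:cv2.resize(i['image'][y:y+h,x:x+w,::-1],None,fx=k,fy=k,interpolation=cv2.INTER_CUBIC)
cv2.imwrite('pics/c2.png',np.hstack([f(S,300,260,80,80,5),f(T,380,190,80,80,5)]))
piv=np.array([.4942,.2804,.093]); th=np.radians(100.4); d=np.array([np.cos(th),np.sin(th),0])
y=np.array([np.sin(th),-np.cos(th),0])
for sg in(1,-1):
    yy=sg*y; z=np.array([0,0,-1.]); go(piv+.062*d+[0,0,.06],Ro.from_matrix(np.c_[np.cross(yy,z),yy,z]))
print(piv+.062*d)
```

```text
q [-0.684 -0.144 -0.591  0.576  0.287  0.894] pos [ 0.4783 -0.2744  0.2368] f [ 1.2  0.3 -0.3] op 0.06048495946252395 t 7.3
dp [ 0.0047  0.6158 -0.0838]
tw [ 4.01 34.84  5.96] 35.57
q [-0.684 -0.144 -0.591  0.576  0.287  0.894] pos [ 0.4783 -0.2744  0.2368] f [ 1.2  0.3 -0.3] op 0.06048495946252395 t 7.3
dp [ 0.0047  0.6158 -0.0838]
tw [  52.17   -6.   -166.03] 174.14
[0.48300781 0.34138143 0.093     ]
```

View pics/c2.png

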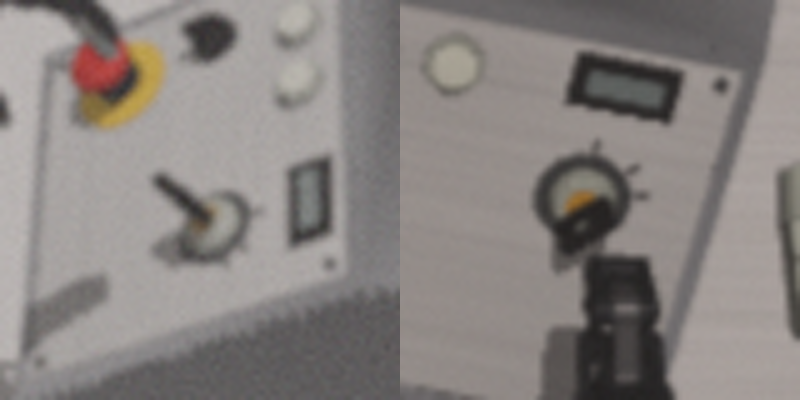

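Run:
```python
from h import *
T=load('t2.png');S=load('s2.png')
up=np.cos(a)*xb+np.array([0,0,np.sin(a)])
for D,o,k in((T,(380-80,190),5),(S,(300,260),5)):
  for deg in(35,45,55,75):
    x=Ro.from_rotvec(-n*np.radians(deg)).apply(up); 
    print(deg,[((proj(D,head+n*.015+s*.014*x)-o)*k).round(0).tolist() for s in(-1,1)])
```

```text
35 [[564.0, 255.0], [610.0, 217.0]]
45 [[561.0, 251.0], [614.0, 221.0]]
55 [[559.0, 247.0], [616.0, 225.0]]
75 [[556.0, 237.0], [618.0, 235.0]]
35 [[149.0, 175.0], [186.0, 186.0]]
45 [[152.0, 171.0], [183.0, 190.0]]
55 [[155.0, 167.0], [180.0, 193.0]]
75 [[162.0, 162.0], [173.0, 199.0]]
```

The key head sits at top crop (585,230), matching the projected 45° (run) edge to within a few pixels. I'm moving over to the valve.

Emit:
step_arm:
  series:
    - {"dp": [0.0002, 0.0308, -0.001], "twist": [0.2, 1.74, 0.3]}
    - {"dp": [0.0002, 0.0308, -0.001], "twist": [0.2, 1.74, 0.3]}
    - {"dp": [0.0002, 0.0308, -0.001], "twist": [0.2, 1.74, 0.3]}
    - {"dp": [0.0002, 0.0308, -0.001], "twist": [0.2, 1.74, 0.3]}
    - {"dp": [0.0002, 0.0308, -0.001], "twist": [0.2, 1.74, 0.3]}
    - {"dp": [0.0002, 0.0308, -0.001], "twist": [0.2, 1.74, 0.3]}
    - {"dp": [0.0002, 0.0308, -0.001], "twist": [0.2, 1.74, 0.3]}
    - {"dp": [0.0002, 0.0308, -0.001], "twist": [0.2, 1.74, 0.3]}
    - {"dp": [0.0002, 0.0308, -0.001], "twist": [0.2, 1.74, 0.3]}
    - {"dp": [0.0002, 0.0308, -0.001], "twist": [0.2, 1.74, 0.3]}
    - {"dp": [0.0002, 0.0308, -0.001], "twist": [0.2, 1.74, 0.3]}
    - {"dp": [0.0002, 0.0308, -0.001], "twist": [0.2, 1.74, 0.3]}
    - {"dp": [0.0002, 0.0308, -0.001], "twist": [0.2, 1.74, 0.3]}
    - {"dp": [0.0002, 0.0308, -0.001], "twist": [0.2, 1.74, 0.3]}
    - {"dp": [0.0002, 0.0308, -0.001], "twist": [0.2, 1.74, 0.3]}
    - {"dp": [0.0002, 0.0308, -0.001], "twist": [0.2, 1.74, 0.3]}
    - {"dp": [0.0002, 0.0308, -0.001], "twist": [0.2, 1.74, 0.3]}
    - {"dp": [0.0002, 0.0308, -0.001], "twist": [0.2, 1.74, 0.3]}
    - {"dp": [0.0002, 0.0308, -0.001], "twist": [0.2, 1.74, 0.3]}
    - {"dp": [0.0002, 0.0308, -0.001], "twist": [0.2, 1.74, 0.3]}

```text
time: 8.97
position: [0.482, 0.3441, 0.2132]
ee_rot: [0.64, 0.769, -0.001, -0.002]
ft_force: [0.2, 0.3, 0.5]
opening: 0.06
grip_force: 0.0
```

Emit:
step_arm:
  series:
    - {"dp": [0, 0, -0.016], "twist": [0, 0, 0]}
    - {"dp": [0, 0, -0.016], "twist": [0, 0, 0]}
    - {"dp": [0, 0, -0.016], "twist": [0, 0, 0]}
    - {"dp": [0, 0, -0.016], "twist": [0, 0, 0]}
    - {"dp": [0, 0, 0], "twist": [0, 0, 0]}

```text
time: 9.38
position: [0.4809, 0.3416, 0.1465]
ee_rot: [0.64, 0.768, -0.002, -0.002]
ft_force: [-0.6, 0.2, 0.5]
opening: 0.0592
grip_force: 0.0
```

```bash
cat >> h.py <<'E'
piv=np.array([.4942,.2804,.093])
def lev(deg): # lever angle from shut
    th=np.radians(93.6+deg); d=np.array([np.cos(th),np.sin(th),0]); y=np.array([np.sin(th),-np.cos(th),0]); z=np.array([0,0,-1.])
    return piv+.062*d, Ro.from_matrix(np.c_[np.cross(y,z),y,z])
E
python3 - <<'E'
from h import *
p,R=lev(6.8); go(p,R)
S=snap('side','s3.png');T=snap('top','t3.png')
X=get_state()['position']
print([proj(D,q).round(1).tolist() for D in(S,T) for q in (X,p+[0,0,.017])])
f=lambda i,x,y,w,h,k:cv2.resize(i['image'][y:y+h,x:x+w,::-1],None,fx=k,fy=k,interpolation=cv2.INTER_CUBIC)
cv2.imwrite('pics/c3.png',np.hstack([f(S,250,110,130,130,3),f(T,110,180,130,130,3)]))
E
```

```text
q [6.160e-01 4.300e-01 5.200e-02 1.198e+00 2.000e-03 2.005e+00] pos [0.4809 0.3416 0.1465] f [-0.6  0.2  0.5] op 0.05921720938316647 t 9.3833
dp [ 0.0021 -0.0002 -0.0535]
tw [ 0.07 -0.34 -0.03] 0.35
[[293.8, 156.7], [294.5, 165.9], [147.4, 250.5], [152.9, 252.3]]
```

View pics/c3.png

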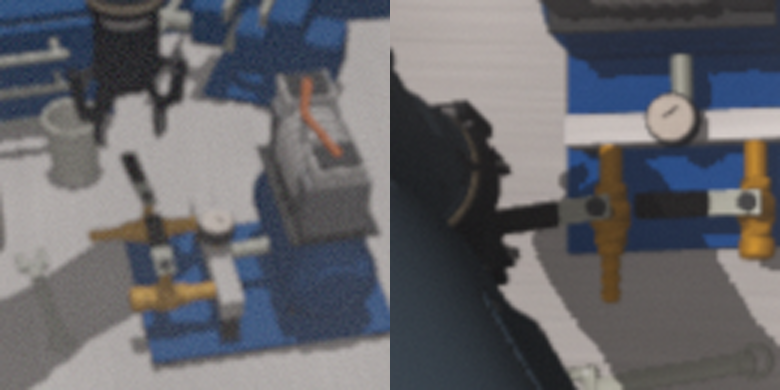

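The fingers straddle the lever's sleeve: side crop tips (98,140) and (160,132), lever end (130,160). I'm descending and gripping.

Emit:
step_arm:
  series:
    - {"dp": [0.002, 0, -0.01], "twist": [0, 0, 0]}
    - {"dp": [0, 0, -0.011], "twist": [0, 0, 0]}
    - {"dp": [0, 0, -0.011], "twist": [0, 0, 0]}
    - {"dp": [0, 0, -0.011], "twist": [0, 0, 0]}
    - {"dp": [0, 0, -0.01], "twist": [0, 0, 0]}
    - {"dp": [0, 0, 0], "twist": [0, 0, 0]}

```text
time: 9.98
position: [0.4837, 0.3417, 0.0959]
ee_rot: [0.64, 0.768, -0.001, -0.001]
ft_force: [-0.1, -0.0, -0.4]
opening: 0.0596
grip_force: 0.0
```

Emit:
step_arm:
  jaw: 0
  series:
    - {"dp": [0, 0, 0], "twist": [0, 0, 0]}
    - {"dp": [0, 0, 0], "twist": [0, 0, 0]}
    - {"dp": [0, 0, 0], "twist": [0, 0, 0]}
    - {"dp": [0, 0, 0], "twist": [0, 0, 0]}
    - {"dp": [0, 0, 0], "twist": [0, 0, 0]}
    - {"dp": [0, 0, 0], "twist": [0, 0, 0]}
    - {"dp": [0, 0, 0], "twist": [0, 0, 0]}
    - {"dp": [0, 0, 0], "twist": [0, 0, 0]}

```text
time: 10.65
position: [0.4844, 0.3425, 0.0986]
ee_rot: [0.64, 0.768, 0.001, -0.001]
ft_force: [-3.3, -0.2, 5.8]
opening: 0.0199
grip_force: 58.5
```

Run:
```python
from h import *
go(*lev(6.8))
A=np.linspace(6.8,90.5,16); P=np.array([lev(x)[0] for x in A]); print((A[1]-A[0]).round(2)); print(np.diff(P,axis=0)[:,:2].round(4).tolist()); print(P[-1])
```

```text
q [ 0.614  0.457 -0.03   1.082  0.003  2.003] pos [0.4844 0.3425 0.0986] f [-3.3 -0.2  5.8] op 0.01987089463717677 t 10.65
dp [-0.0014 -0.0011 -0.0056]
tw [-0.16 -0.06 -0.  ] 0.17
5.58
[[-0.0059, -0.0014], [-0.0057, -0.0019], [-0.0055, -0.0025], [-0.0052, -0.003], [-0.0049, -0.0035], [-0.0045, -0.004], [-0.0041, -0.0044], [-0.0037, -0.0048], [-0.0032, -0.0051], [-0.0027, -0.0054], [-0.0022, -0.0056], [-0.0016, -0.0058], [-0.001, -0.0059], [-0.0004, -0.006], [0.0001, -0.006]]
[0.43235867 0.27596716 0.093     ]
```

Emit:
step_arm:
  series:
    - {"dp": [-0.0059, -0.0014, 0], "twist": [0, 0, 5.58]}
    - {"dp": [-0.0057, -0.0019, 0], "twist": [0, 0, 5.58]}
    - {"dp": [-0.0055, -0.0025, 0], "twist": [0, 0, 5.58]}
    - {"dp": [-0.0052, -0.003, 0], "twist": [0, 0, 5.58]}
    - {"dp": [-0.0049, -0.0035, 0], "twist": [0, 0, 5.58]}
    - {"dp": [-0.0045, -0.004, 0], "twist": [0, 0, 5.58]}
    - {"dp": [-0.0041, -0.0044, 0], "twist": [0, 0, 5.58]}
    - {"dp": [-0.0037, -0.0048, 0], "twist": [0, 0, 5.58]}
    - {"dp": [-0.0032, -0.0051, 0], "twist": [0, 0, 5.58]}
    - {"dp": [-0.0027, -0.0054, 0], "twist": [0, 0, 5.58]}
    - {"dp": [-0.0022, -0.0056, 0], "twist": [0, 0, 5.58]}
    - {"dp": [-0.0016, -0.0058, 0], "twist": [0, 0, 5.58]}
    - {"dp": [-0.001, -0.0059, 0], "twist": [0, 0, 5.58]}
    - {"dp": [-0.0004, -0.006, 0], "twist": [0, 0, 5.58]}
    - {"dp": [0.0001, -0.006, 0], "twist": [0, 0, 5.58]}
    - {"dp": [0, 0, 0], "twist": [0, 0, 0]}
    - {"dp": [0, 0, 0], "twist": [0, 0, 0]}

```text
time: 12.07
position: [0.4325, 0.2771, 0.0984]
ee_rot: [-0.037, 0.999, -0.0, -0.002]
ft_force: [-15.0, 0.6, 13.7]
opening: 0.0191
grip_force: 59.9
```

Run:
```python
from h import *
go(*lev(90)); print(get_state()['wrist_torque'])
```

```text
q [ 0.569  0.307 -0.254  1.013  0.002  0.496] pos [0.4325 0.2771 0.0984] f [-15.    0.6  13.7] op 0.019146096064232527 t 12.0667
dp [-0.0002 -0.0005 -0.0054]
tw [ 0.01 -0.21 -0.58] 0.62
[-0.02081812  2.74704653  0.16840183]
```

Emit:
step_arm:
  jaw: 0.6
  series:
    - {"dp": [0, 0, 0], "twist": [0, 0, 0]}
    - {"dp": [0, 0, 0], "twist": [0, 0, 0]}
    - {"dp": [0, 0, 0], "twist": [0, 0, 0]}
    - {"dp": [0, 0, 0], "twist": [0, 0, 0]}
    - {"dp": [0, 0, 0], "twist": [0, 0, 0]}
    - {"dp": [0, 0, 0], "twist": [0, 0, 0]}
    - {"dp": [0, 0, 0], "twist": [0, 0, 0]}

```text
time: 12.65
position: [0.4337, 0.2768, 0.0976]
ee_rot: [-0.036, 0.999, -0.001, -0.001]
ft_force: [0.0, 0.3, -0.9]
opening: 0.0514
grip_force: 0.0
```

Emit:
step_arm:
  series:
    - {"dp": [0, 0, 0.02], "twist": [0, 0, 0]}
    - {"dp": [0, 0, 0.02], "twist": [0, 0, 0]}
    - {"dp": [0, 0, 0.02], "twist": [0, 0, 0]}
    - {"dp": [0, 0, 0.02], "twist": [0, 0, 0]}
    - {"dp": [0, 0, 0.02], "twist": [0, 0, 0]}
    - {"dp": [0, 0, 0.02], "twist": [0, 0, 0]}
    - {"dp": [-0.02, 0.02, 0.01], "twist": [0, 0, 0]}
    - {"dp": [-0.02, 0.02, 0.01], "twist": [0, 0, 0]}
    - {"dp": [-0.02, 0.02, 0.01], "twist": [0, 0, 0]}
    - {"dp": [-0.02, 0.02, 0], "twist": [0, 0, 0]}
    - {"dp": [0, 0, 0], "twist": [0, 0, 0]}
    - {"dp": [0, 0, 0], "twist": [0, 0, 0]}

```text
time: 13.65
position: [0.353, 0.3576, 0.2477]
ee_rot: [-0.037, 0.999, -0.001, -0.001]
ft_force: [0.4, -0.9, -0.8]
opening: 0.0511
grip_force: 0.0
```

Run:
```python
from h import *
S=snap('side','s4.png');T=snap('top','t4.png');print(get_state()['ft_force'])
f=lambda i,x,y,w,h,k:cv2.resize(i['image'][y:y+h,x:x+w,::-1],None,fx=k,fy=k,interpolation=cv2.INTER_CUBIC)
cv2.imwrite('pics/c4.png',np.vstack([np.hstack([f(S,250,130,130,95,3),f(T,130,200,130,95,3)]),np.hstack([f(S,290,250,130,95,3),f(T,350,190,130,95,3)])]))
```

```text
[-0.28979901  0.09555879 -0.53212583]
```

View pics/c4.png

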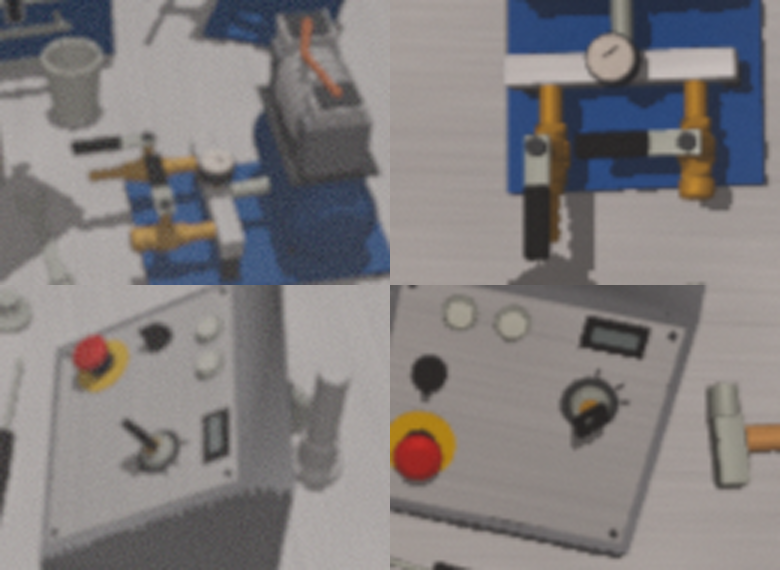

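The lever now lies in line above the nozzle: in the top crop its pivot is at (537,147) and its end at (536,255). The spare lever, at (630,143), is still across its pipe. The key at (590,415) is at run, and the bystanders show no movement in these crops. I'm handing the job in.

```bash
python3 -c "
from cell import *
print(close_job())"
```

```text
the job is handed in; nothing more can be done
None
```

I handed the job in: the key was held at the start stop for about a second and sprang back to run, the nozzle valve's lever is fully open, and the capped valve is still shut; the final pictures agree, but no verdict came back.

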